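# Third hand for a towel-rail bar

### The arm

A 6-joint arm with a two-finger parallel gripper is mounted at the origin on a cart in front of the work surface, level with it; the furniture and walls round the work are solid. World frame = base frame: x ahead of the robot, y to its left, z up, the work surface at z = 0. Lengths are in m, angles in degrees, forces in N, time in s.
With the tool pointing down it reaches from about 0.375 to 0.9 m from the base axis. Payload 3.1 kg.
Tool frame: the origin (TCP) lies on the centre line of the jaws, within the pads' length; the fingertips stand 17 mm ahead of it and the grasp point (between the pads) lies 2 mm behind it; z points along the fingers, y is the line along which they close (so a half turn about z gives the same grasp; the last joint's range is limited). The gripper opens to 87 mm and grips with 3 to 60 N. Pads are 19 mm wide; open, the fingers measure 117 mm over their backs; the gripper's body (75 mm by 190 mm) begins 51 mm behind the grasp point.
Start: joints at [66.434, 30.224, 82.088, -0, 67.689, -10.227], TCP at [0.144, 0.608, 0.211] pointing down, gripper open.
Joint ranges: [-176.69, 176.69], [-43.24, 126.21], [12.49, 139.97], [-82, 262], [0, 151.66], [-163.58, 163.58]. Speed limits (degrees/s): [159.86, 159.86, 180, 180, 180, 180].

### API

Orientations are given as a 3x3 rotation matrix whose columns are the frame's x, y, z axes.
In Python, from rig import bot, imaging, finder gives the robot as it stands. The module is installed in compiled form; this text tells all that it offers.
- The arm moves only by the tool play_rows, never from a script. Its argument "motion" is a list that holds one entry, the list of rows, each a list of 6 numbers: the shift along the tool's x, y, z in a scale on which 1.0 is 1 m, then the turn, a rotation vector about the tool's x, y, z in a scale on which 1.0 is 360 degrees. In form: [[[dx, dy, dz, wx, wy, wz], ...]]. A call has 1 to 8 rows; each row is the pose to reach, as a shift and turn from the pose commanded when the call began, along the tool's axes at that moment; what a row does not reach only later rows make up. A row lasts 1/12 s, in which the tool goes at most 41.7 mm and 7.16 degrees, less where a joint would pass 70% of its speed; a pose out of reach is approached as far as the arm can. A shift or turn number past 1, either way, is cut back to 1. A call with a gripper value outside its range is refused whole. "fingers" is the finger opening in m, from 0 to 0.087, set as the call begins (left out, the last holds). The fingers move at their own pace and stop on an object; the grip force is fixed at half the most. Time passes only in rows, so rows that repeat a pose let the fingers close. It gives the time, the measured TCP pose, the force, the opening and the grip force at its end, in the units of the state.
- bot.read_state(): the state, without advancing time (a new reading comes with each control period).
- imaging.capture(name): name is "scene" or "top"; returns a dict with "frame" (480x640x3 uint8, red, green, blue), "camera_matrix" (3x3 intrinsics, pixels), "k1" (the pictures are not rectified: a ray, as slopes to the right and down, at radius r is drawn at 1 + k1 r^2 times it, then the intrinsics apply), "R" (3x3) and "t" (3): a world point X has camera coordinates R X + t. Camera axes: x right, y down, z forward; pixel columns grow to the right and rows downward; lengths in m; the calibration is good to about 2 mm. A picture is of the moment at which its call begins. There is no depth.
- bot.hand_in(): hands the job in; it is judged then, once.
Trained networks look in the newest picture that a camera, given by its name, has taken for a name from the list of things; names that differ only in an ending like _2 or _b are one class to them, and where a whole thing is asked for, a point or a joint stands for the part that bears it (a point fixed in the world has none). Each returns a list of dicts, best first, with "confidence" (0 to 1); they miss things now and then, are a little off and sometimes report something else, mostly with a low value. They report only what shows in the picture. A call takes as long as a camera call.
- finder.recognise(camera, name): "at" ([x, y, z] in m, in world coordinates, good to about 4 mm: the middle of the surface that is visible of it).
- finder.outline_of(camera, name): "pixels" (480x640 bool, what is visible of it).
The state is a dict: "time_s": time; "joint_positions": joint angles; "qvel": joint speeds; "tau": joint torques, N m; "position": TCP position; "tcp_rot": TCP orientation; "force": force on the tool from outside, world axes, zero at the start; "moment": the same for the moment, N m; "opening": opening from 0.0 (shut) to 1.0 (fully open); "grasp_force": force on a finger pad.
Only numpy, scipy, OpenCV 4.12 (cv2) and the standard library are available. Lean on these libraries where they do the work, as an engineer would, in place of code of your own. Each camera call takes 0.05 s, during which the arm holds its last target. There are 200 camera calls.

### The job

Set the towel-rail bar in the cradle: press it straight down into both forks, past the sprung jaw, until it sits on the slot floors with the jaw shut over it. Then slide it endways against the sprung stop and keep it pressed there with a steady push of about 8.5 N, the stop's pointer between its two tabs, so that I can screw the end cap on; never drive the stop to the end of its travel, and leave the other things alone. Finish while still holding the bar pressed: do not let go.

Things in the scene. Friction and masses are not known exactly. Their poses are not given: they have to be found in the camera images.
- bar: Towel-rail bar, about 0.15 kg, lying on the counter: round steel rod 14 mm in diameter and 172 mm long between two square grey ends (18 x 18 mm, each 14 mm long), 200 mm over all. Both ends are alike; either may face the stop. Origin under its middle, on the underside of the square ends; the rod's axis is 9 mm above it. y runs along the bar, z up as it lies.
- bar_mid (a point): Middle of the bar, on the rod's axis
- cradle: Aluminium assembly cradle screwed to the counter: base plate 90 x 255 mm, 10 mm thick. Origin on the counter, midway between the two forks; z up; y runs along the bar's seat, with the sprung stop at the -y end. Between the forks (inner faces at y = +39 and -37 mm) there is free room for the fingers down to the base plate.
- cradle_seat (a point): Where the axis of the seated bar passes midway between the forks: 60 mm above the cradle's origin. Lower the bar with its middle 10 to 30 mm to the +y side of this (best 20), so that its end clears the stop pad and its square ends, too wide for the slots, stay outside the forks.
- fork_plain (a point): Plain fork at y = +45 mm, 12 mm thick along y; the point is the seated rod's axis, 60 mm up. Slot open at the top, along y, 16 mm wide, floor 53 mm up, flared mouth from 66 to 81 mm up.
- fork_clip (a point): Fork clip at y = -45 mm, 16 mm thick along y; the point is the seated rod's axis, 60 mm up. Same slot as the plain fork, but its +x side carries the sprung jaw, 82 mm high.
- stop_face (a point): Centre of the stop pad's face with its spring relaxed, 92 mm to -y of the seat, 60 mm up, facing +y; fixed to the cradle, does not move with the pad. The bar's end meets the pad when the bar's middle is 8 mm to the +y side of the seat.
- clip_jaw (a joint): Hinge of the fork clip's sprung, smooth steel jaw, rad: 0 shut (its nose, 69 mm up, hooks over the seated rod); grows as the jaw tips to +x of the cradle, to 0.5. The nose's upper face slopes: a rod pressed down on it with a few newtons tips the jaw about 0.1 rad aside and passes, and the jaw springs shut over it.
- stop_pad (a joint): Travel of the stop pad (28 mm rubber disc on a spring plunger) toward -y of the cradle, m: 0 relaxed, 0.024 bottomed. Push = 3 N + 500 N/m x travel: 8.5 N at 0.011. A pointer on the pad rides past two small steel tabs on the gauge strip; it passes them at 0.006 (6 N) and 0.016 (11 N).
- cream_pot_b: Small cream pot, 60 mm across, 38 mm high. A bystander: leave it where it stands.
- tweezers_a: Tweezers lying flat, 98 mm long. A bystander: leave it where it stands.
- strip_roll: White strip roll standing on end, 67 mm across, 70 mm high. A bystander: leave it where it stands.
- cream_pot_a: Large cream pot, 68 mm across, 43 mm high. A bystander: leave it where it stands.
- cotton_pads: Stack of cotton pads, 59 mm across, 41 mm high. A bystander: leave it where it stands.
- scissors: Scissors lying flat, 123 mm long. A bystander: leave it where it stands.
- tonic_a: Slim white bottle, 44 mm across, 146 mm high. A bystander: leave it where it stands.

How it is judged:
By the outcome, as a careful person would: the job done as asked, in the order asked, and still so for the second after the job is handed in, while the arm keeps its last pose, push and grip.
It also fails if it takes over 42 s, if anything falls off the work surface, if the arm or the gripper's body presses on something with over 40 N, if the wrist force passes 120 N, or if a joint passes its speed limit or range.

## Working session

There is one attempt and no reset: what is moved stays moved. The work goes in short steps, Python scripts to look and compute and a tool call to move; the robot and the scene stay as the last step left them, time stands still between calls to the robot, and variables do not carry over. Pictures are saved under pics/ and viewed, at most 10 in all, crops included, and the job is handed in when it is done.

Besides the shell and the picture viewer there is one more tool, called after "Emit:" as a command line: name --argument value ..., lists and objects as JSON in quotes. play_rows: Moves the arm, as the interface text tells. Its arguments: {"type":"object","properties":{"motion":{"type":"array"},"fingers":{"type":"number"}},"required":["motion"]}

```bash
mkdir -p pics; cat > h.py <<'E'
import numpy as np, cv2
from rig import bot, imaging, finder
def proj(c,X):
    p=np.asarray(c['R'])@np.asarray(X,float)+np.asarray(c['t']); s=p[:2]/p[2]; s=s*(1+c['k1']*(s@s))
    K=np.asarray(c['camera_matrix']); return K[:2,:2]@s+K[:2,2]
def ray(c,uv):
    K=np.asarray(c['camera_matrix']); d=np.linalg.solve(K[:2,:2],np.asarray(uv,float)-K[:2,2]); s=d.copy()
    for _ in range(20): s=d/(1+c['k1']*(s@s))
    R=np.asarray(c['R']); v=R.T@np.r_[s,1]; return -R.T@np.asarray(c['t']), v/np.linalg.norm(v)
def tri(c1,u1,c2,u2):
    A=np.zeros((3,3));b=np.zeros(3);rs=[ray(c1,u1),ray(c2,u2)]
    for o,v in rs: P=np.eye(3)-np.outer(v,v);A+=P;b+=P@o
    X=np.linalg.solve(A,b);return X,[np.linalg.norm(proj(c,X)-u) for c,u in((c1,u1),(c2,u2))]
def atz(c,uv,z):
    o,v=ray(c,uv); return o+v*(z-o[2])/v[2]
E
cat > a.py <<'E'
from h import *
import pickle
np.set_printoptions(precision=4,suppress=True)
s=bot.read_state();print(s['time_s'],s['position'],s['tcp_rot'],s['force'],s['opening'])
C={}
for n in('scene','top'):
    c=imaging.capture(n);C[n]=c;cv2.imwrite(f'pics/{n}0.png',c['frame'][:,:,::-1])
    print(n,c['camera_matrix'],c['k1'],-np.asarray(c['R']).T@c['t'])
    for k in['bar','bar_mid','cradle','cradle_seat','fork_plain','fork_clip','stop_face','clip_jaw','stop_pad','cream_pot_b','tweezers_a','strip_roll','cream_pot_a','cotton_pads','scissors','tonic_a']:
        try:print(k,[(np.round(d['at'],4).tolist(),round(d['confidence'],2),proj(c,d['at']).round().tolist()) for d in finder.recognise(n,k)[:3]])
        except Exception as e:print(k,e)
pickle.dump(C,open('c0.pkl','wb'))
E
python3 a.py
```

```text
0.0 [0.1439 0.6074 0.21  ] [[-0.973   0.2307 -0.0009]
 [ 0.2307  0.973  -0.002 ]
 [ 0.0004 -0.0021 -1.    ]] [-0.6843  0.4248  0.049 ] 1.0057469481261825
scene [[517.5123   0.     321.98  ]
 [  0.     517.5123 235.9474]
 [  0.       0.       1.    ]] -0.13703580277675606 [-0.8494 -0.29    0.8102]
bar [([0.411, 0.3306, 0.0169], 0.63, [234.0, 252.0])]
bar_mid [([0.4088, 0.3304, 0.0135], 0.4, [234.0, 253.0])]
cradle [([0.4708, -0.0976, 0.0081], 0.76, [375.0, 266.0]), ([0.5508, -0.3437, 0.0087], 0.26, [459.0, 265.0])]
cradle_seat [([0.4741, -0.1037, 0.0145], 0.63, [377.0, 264.0])]
fork_plain [([0.4674, -0.1056, 0.0119], 0.83, [377.0, 266.0])]
fork_clip [([0.4741, -0.1009, 0.0112], 0.72, [376.0, 265.0])]
stop_face [([0.4712, -0.0941, 0.0116], 0.7, [374.0, 265.0])]
clip_jaw []
stop_pad [([0.5523, -0.3405, 0.0107], 0.69, [458.0, 264.0]), ([0.4885, -0.0999, 0.0685], 0.39, [378.0, 246.0])]
cream_pot_b [([0.6406, -0.1098, 0.0393], 0.75, [389.0, 232.0]), ([0.3433, -0.0053, 0.0288], 0.67, [335.0, 277.0])]
tweezers_a []
strip_roll [([0.6372, -0.2203, 0.0488], 0.89, [423.0, 235.0])]
cream_pot_a [(
[... 854 characters left out ...]
([0.4876, -0.0502, 0.0134], 0.64, [371.0, 246.0])]
stop_pad [([0.4896, -0.0958, 0.0643], 0.63, [389.0, 242.0])]
cream_pot_b [([0.3623, -0.0016, 0.0399], 0.61, [355.0, 291.0]), ([0.6594, -0.1116, 0.0395], 0.59, [392.0, 183.0]), ([0.4867, -0.0492, 0.0098], 0.33, [370.0, 246.0])]
tweezers_a []
strip_roll [([0.659, -0.2141, 0.0731], 0.88, [431.0, 179.0])]
cream_pot_a [([0.3623, -0.0016, 0.0399], 0.61, [355.0, 291.0]), ([0.6594, -0.1116, 0.0395], 0.59, [392.0, 183.0]), ([0.4867, -0.0492, 0.0098], 0.33, [370.0, 246.0])]
cotton_pads [([0.398, -0.3237, 0.0412], 0.9, [474.0, 276.0])]
scissors [([0.5531, -0.3402, 0.0046], 0.79, [473.0, 222.0])]
tonic_a [([0.3955, 0.508, 0.1015], 0.77, [159.0, 279.0])]
```

View pics/scene0.png

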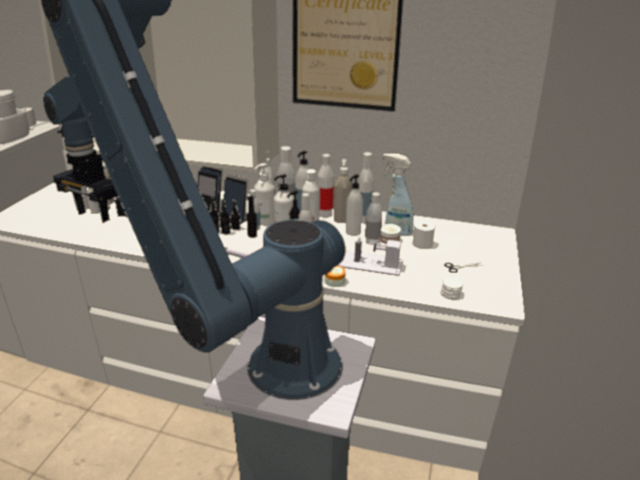

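View pics/top0.png

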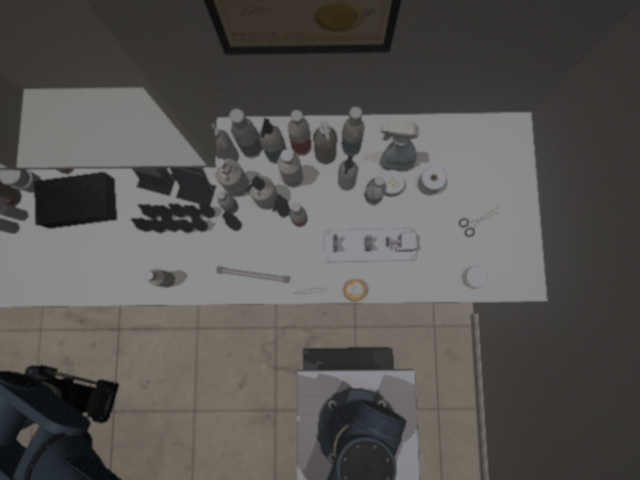

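The scene view shows the cradle behind the arm at about (375,258), and the arm hides the bar's right part at about (234,252). The top view shows the bar from (218,269) to (288,280) and the cradle from (324,231) to (418,262), with the stop at the right (-y) end. I'll enlarge both.

```bash
python3 - <<'E'
import pickle,cv2,numpy as np
C=pickle.load(open('c0.pkl','rb'))
t=C['top']['frame'][:,:,::-1];s=C['scene']['frame'][:,:,::-1]
a=cv2.resize(t[222:272,316:426],None,fx=7,fy=7,interpolation=cv2.INTER_CUBIC)
b=cv2.resize(s[225:285,325:410],None,fx=4,fy=4,interpolation=cv2.INTER_CUBIC)
c=cv2.resize(t[260:300,205:305],None,fx=4,fy=4,interpolation=cv2.INTER_CUBIC)
o=np.zeros((600,780,3),np.uint8);o[:350,:770]=a;o[355:595,:340]=b;o[355:515,350:750]=c
cv2.imwrite('pics/z0.png',o)
E
```

```text
(no output)
```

View pics/z0.png

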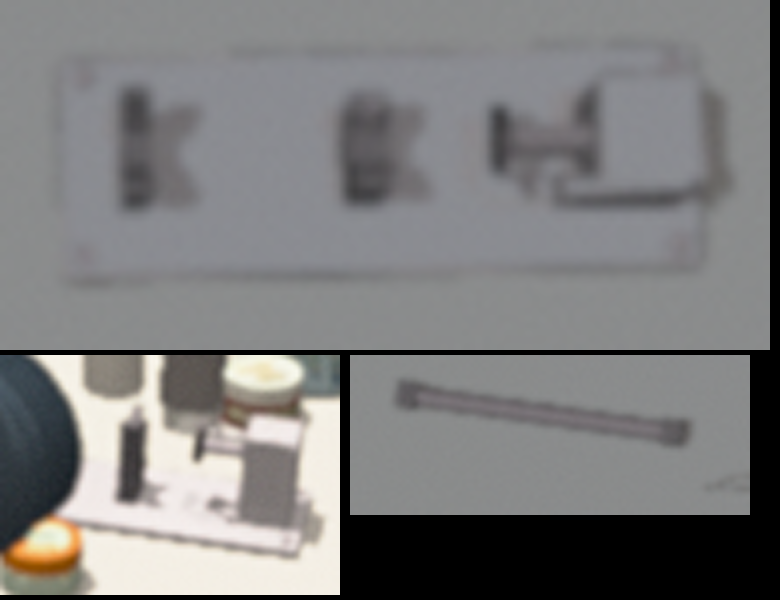

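The enlargement shows the plate corners at about crop (60,62), (700,45), (705,268) and (62,282), fork tops at about (135,148) and (368,148), and the pad face at about (492,140). The bar ends are near (219,270) and (287,279). I'll fit both.

```bash
cat > b.py <<'E'
from h import *
import pickle
np.set_printoptions(precision=4,suppress=True)
C=pickle.load(open('c0.pkl','rb'));t=C['top'];s=C['scene']
imaging.capture('top');imaging.capture('scene')
for n,nm in(('top','bar'),('scene','bar'),('top','cradle'),('scene','cradle')):
    o=finder.outline_of(n,nm)
    if not o: print(n,nm,'none');continue
    m=o[0]['pixels'];ys,xs=np.nonzero(m);r=cv2.minAreaRect(np.c_[xs,ys].astype(np.float32))
    print(n,nm,round(o[0]['confidence'],2),m.sum(),r,cv2.boxPoints(r).round(1).tolist())
f=lambda p:np.array(p)/7+[316,222]-0.43
cor=[atz(t,f(p),.01) for p in((60,60),(700,44),(705,268),(63,282))]
print('corners',np.array(cor),'mean',np.mean(cor,0))
print('plain',atz(t,f((135,148)),.081),'clip',atz(t,f((366,148)),.081),'padface',atz(t,f((492,140)),.074))
E
python3 b.py
```

```text
top bar 0.65 392 ((252.07733154296875, 274.44146728515625), (72.69111633300781, 6.4919114112854), 7.883139610290527) [[215.60000610351562, 272.70001220703125], [216.5, 266.20001220703125], [288.5, 276.20001220703125], [287.6000061035156, 282.6000061035156]]
scene bar 0.27 1353 ((372.3758544921875, 254.06524658203125), (59.51628494262695, 33.788429260253906), 8.29714584350586) [[340.5, 266.5], [345.3999938964844, 233.10000610351562], [404.29998779296875, 241.60000610351562], [399.3999938964844, 275.1000061035156]]
top cradle 0.85 2815 ((369.904052734375, 244.8743438720703), (31.921602249145508, 92.44011688232422), 88.66777801513672) [[323.29998779296875, 230.0], [415.70001220703125, 227.8000030517578], [416.5, 259.79998779296875], [324.1000061035156, 261.8999938964844]]
scene cradle 0.7 1411 ((372.10003662109375, 254.7000274658203), (61.645263671875, 34.10955047607422), 7.125016689300537) [[339.3999938964844, 267.79998779296875], [343.6000061035156, 234.0], [404.79998779296875, 241.60000610351562], [400.6000061035156, 275.3999938964844]]
corners [[ 0.5334  0.0793  0.01  ]
 [ 0.5368 -0.1772  0.01  ]
 [ 0.4466 -0.1754  0.01  ]
 [ 0.4439  0.079   0.01  ]] mean [ 0.4902 -0.0486  0.01  ]
plain [0.4868 0.0506 0.081 ] clip [ 0.4857 -0.0368  0.081 ] padface [ 0.4893 -0.0853  0.074 ]
```

```bash
cat > c.py <<'E'
from h import *
import pickle
np.set_printoptions(precision=4,suppress=True)
C=pickle.load(open('c0.pkl','rb'));t=C['top'];s=C['scene']
r0=cv2.boxPoints(((252.077,274.441),(72.691,6.492),7.883))
e1=atz(t,(r0[0]+r0[1])/2,.012);e2=atz(t,(r0[2]+r0[3])/2,.012);print('bar ends',e1,e2,np.linalg.norm(e1-e2),(e1+e2)/2,'dir',(e1-e2)/np.linalg.norm(e1-e2))
cx,cy,yaw=.489,.007,.012
def W(p): x,y,z=p; return [cx+x*np.cos(yaw)-y*np.sin(yaw),cy+x*np.sin(yaw)+y*np.cos(yaw),z]
def draw(c,x0,y0,x1,y1,f):
    im=cv2.resize(c['frame'][y0:y1,x0:x1,::-1],None,fx=f,fy=f,interpolation=cv2.INTER_CUBIC)
    im=np.clip(im*1.3,0,255).astype(np.uint8)
    def pl(pts,col,w=True):
        q=np.array([(proj(c,W(p) if w else p)-[x0,y0]+.5)*f for p in pts]);cv2.polylines(im,[q.round().astype(np.int32)],True,col,1,cv2.LINE_AA)
    pl([(.045,.0725,.01),(.045,-.1825,.01),(-.045,-.1825,.01),(-.045,.0725,.01)],(0,255,0))
    for y in(.051,.039,-.037,-.053): pl([(-.008,y,.06),(.008,y,.06),(.008,y,.081),(-.008,y,.081)],(0,0,255))
    a=np.linspace(0,6.28,24);pl([(.014*np.cos(u),-.092,.06+.014*np.sin(u)) for u in a],(255,0,0))
    d=(e1-e2)/np.linalg.norm(e1-e2);m=(e1+e2)/2;n=np.array([d[1],-d[0],0])
    for z in(0,.018):pl([[*(m+sx*.1*d+sy*.009*n)[:2],z] for sx,sy in((1,1),(1,-1),(-1,-1),(-1,1))],(0,200,255),False)
    return im
o=np.zeros((600,800,3),np.uint8)
a=draw(t,316,222,426,272,7);o[:a.shape[0],:a.shape[1]]=a
b=draw(s,330,225,410,285,4);o[355:595,:320]=b
c=draw(s,195,235,285,275,5);o[355:555,325:775]=c
cv2.imwrite('pics/z1.png',o)
E
python3 c.py
```

```text
bar ends [0.4259 0.3805 0.012 ] [0.3961 0.1803 0.012 ] 0.20236863687160295 [0.411  0.2804 0.012 ] dir [0.1474 0.9891 0.    ]
```

View pics/z1.png

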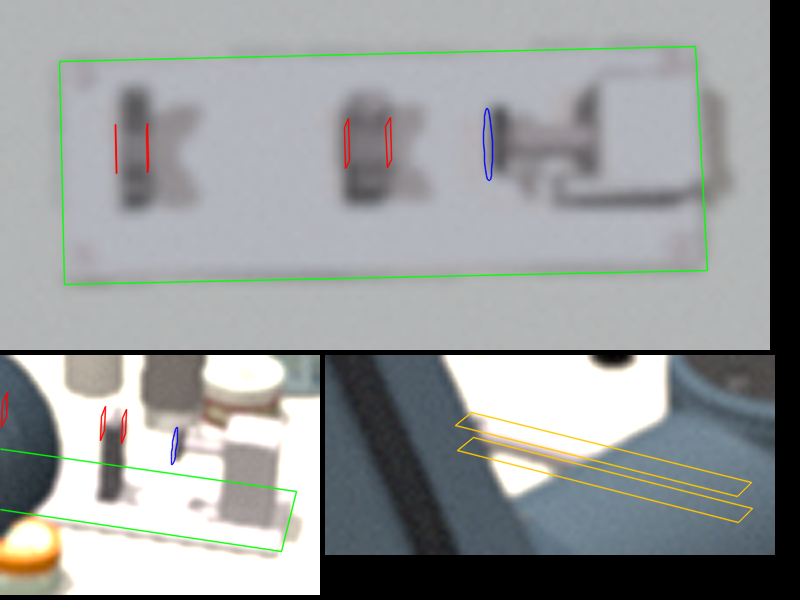

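The overlay fits to within about 1 px: the plate outline matches, the forks are within 1 px, and the pad sits about 1.4 px further to -y. I take the seat as roughly (0.4885, 0.006), yaw 0.7°, and the bar middle as roughly (0.4115, 0.278), turned 8.3°. I'll move above the bar now, gripping about 15 mm to the stop side of its middle.

Units first: turns go in shares of 360 degrees. So 85.1 degrees / 360 = 0.2364.

Emit:
play_rows --motion '[[[-0.3376, -0.2737, 0, 0, 0, 0.2364], [-0.3376, -0.2737, 0, 0, 0, 0.2364], [-0.3376, -0.2737, 0, 0, 0, 0.2364], [-0.3376, -0.2737, 0, 0, 0, 0.2364], [-0.3376, -0.2737, 0, 0, 0, 0.2364], [-0.3376, -0.2737, 0, 0, 0, 0.2364], [-0.3376, -0.2737, 0, 0, 0, 0.2364], [-0.3376, -0.2737, 0, 0, 0, 0.2364]]]' --fingers 0.087

```text
time_s: 2.67
position: [0.3486, 0.3426, 0.2113]
tcp_rot: [[-0.326, 0.945, 0.001], [0.945, 0.326, 0.0], [0.0, 0.001, -1.0]]
force: [1.4, -0.1, -0.3]
opening: 1.001
grasp_force: 0.0
```

Scaled: 27.3 degrees / 360 = 0.0758.

Emit:
play_rows --motion '[[[-0.035, 0.012, 0, 0, 0, 0.0194], [-0.07, 0.023, 0.01, 0, 0, 0.0389], [-0.0948, 0.0315, 0.03, 0, 0, 0.0583], [-0.0948, 0.0315, 0.055, 0, 0, 0.0758], [-0.0948, 0.0315, 0.08, 0, 0, 0.0758], [-0.0948, 0.0315, 0.1, 0, 0, 0.0758], [-0.0948, 0.0315, 0.11, 0, 0, 0.0758], [-0.0948, 0.0315, 0.11, 0, 0, 0.0758]]]'

```text
time_s: 3.33
position: [0.4075, 0.2643, 0.0989]
tcp_rot: [[0.139, 0.99, -0.005], [0.99, -0.139, -0.002], [-0.002, -0.004, -1.0]]
force: [0.0, -0.6, 0.7]
opening: 0.998
grasp_force: 0.0
```

```bash
cat > d.py <<'E'
from h import *
import sys
np.set_printoptions(precision=4,suppress=True)
s=bot.read_state();print(s['time_s'],s['position'],s['tcp_rot'],s['joint_positions'],s['force'])
n,x0,y0,x1,y1,f,out=sys.argv[1],*map(float,sys.argv[2:7]),sys.argv[7]
c=imaging.capture(n);im=c['frame'][int(y0):int(y1),int(x0):int(x1),::-1]
cv2.imwrite(out,np.clip(cv2.resize(im,None,fx=f,fy=f,interpolation=cv2.INTER_CUBIC)*1.3,0,255).astype(np.uint8))
print(proj(c,s['position']))
E
python3 d.py top 190 220 320 310 6 pics/t1.png
```

```text
3.3333 [0.4075 0.2643 0.0989] [[ 0.1386  0.9903 -0.0046]
 [ 0.9904 -0.1386 -0.0017]
 [-0.0023 -0.0043 -1.    ]] [ 19.7639  30.1619 107.5782  -0.0023  42.5418  27.7306] [ 0.0101 -0.5973  0.7266]
[252.9082 272.9127]
```

View pics/t1.png

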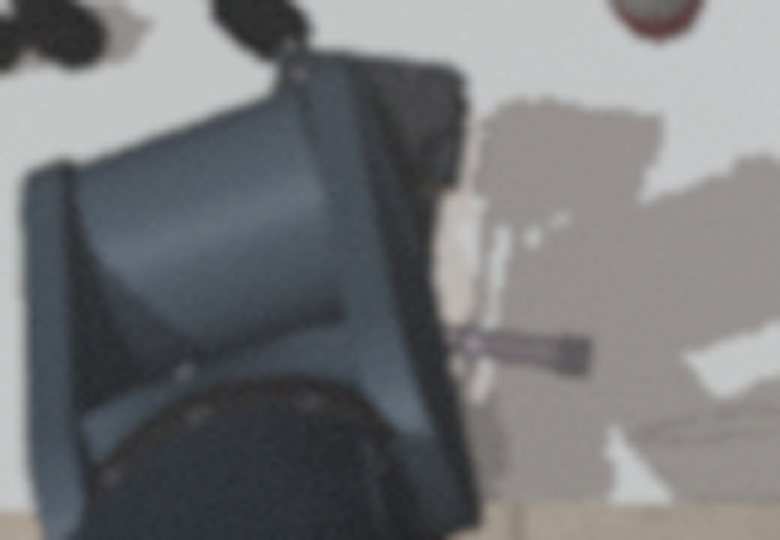

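The crop shows the -y end of the bar at about pixel (288,279), which agrees with the outline, so the estimate holds. I'll descend and grip.

Emit:
play_rows --motion '[[[0, 0.002, 0.02, 0, 0, 0], [0, 0.002, 0.04, 0, 0, 0], [0, 0.002, 0.055, 0, 0, 0], [0, 0.002, 0.068, 0, 0, 0], [0, 0.002, 0.075, 0, 0, 0], [0, 0.002, 0.079, 0, 0, 0], [0, 0.002, 0.079, 0, 0, 0], [0, 0.002, 0.079, 0, 0, 0]]]'

```text
time_s: 4.05
position: [0.4114, 0.2652, 0.0226]
tcp_rot: [[0.138, 0.99, 0.001], [0.99, -0.138, 0.0], [0.001, 0.001, -1.0]]
force: [0.2, -0.1, 1.4]
opening: 0.999
grasp_force: 0.0
```

Emit:
play_rows --motion '[[[0, 0, 0, 0, 0, 0], [0, 0, 0, 0, 0, 0], [0, 0, 0, 0, 0, 0], [0, 0, 0, 0, 0, 0], [0, 0, 0, 0, 0, 0], [0, 0, 0, 0, 0, 0], [0, 0, 0, 0, 0, 0], [0, 0, 0, 0, 0, 0]]]' --fingers 0.0

```text
time_s: 4.72
position: [0.4108, 0.2649, 0.0219]
tcp_rot: [[0.138, 0.99, -0.0], [0.99, -0.138, -0.0], [-0.0, -0.0, -1.0]]
force: [0.1, 1.0, 0.4]
opening: 0.482
grasp_force: 0.0
```

Emit:
play_rows --motion '[[[0, 0, 0.0025, 0, 0, 0], [0, 0, 0.0025, 0, 0, 0], [0, 0, 0.0025, 0, 0, 0], [0, 0, 0.0025, 0, 0, 0], [0, 0, 0.0025, 0, 0, 0], [0, 0, 0.0025, 0, 0, 0], [0, 0, 0.0025, 0, 0, 0], [0, 0, 0.0025, 0, 0, 0]]]'

```text
time_s: 5.38
position: [0.4108, 0.2649, 0.0195]
tcp_rot: [[0.138, 0.99, 0.0], [0.99, -0.138, 0.0], [0.0, 0.0, -1.0]]
force: [0.6, 0.3, -1.1]
opening: 0.006
grasp_force: 0.0
```

Emit:
play_rows --motion '[[[0, 0, 0, 0, 0, 0], [0, 0, 0, 0, 0, 0], [0, 0, 0, 0, 0, 0], [0, 0, 0, 0, 0, 0]]]'

```text
time_s: 5.72
position: [0.4108, 0.2649, 0.0195]
tcp_rot: [[0.138, 0.99, 0.0], [0.99, -0.138, -0.0], [0.0, 0.0, -1.0]]
force: [-0.3, 0.5, 0.4]
opening: 0.005
grasp_force: 0.0
```

```bash
cat > e.py <<'E'
from h import *
t=imaging.capture('top');s=imaging.capture('scene')
import pickle;pickle.dump({'top':t,'scene':s},open('c1.pkl','wb'))
o=np.zeros((600,780,3),np.uint8)
f=lambda c,x0,y0,x1,y1,k:np.clip(cv2.resize(c['frame'][y0:y1,x0:x1,::-1],None,fx=k,fy=k,interpolation=cv2.INTER_CUBIC)*1.2,0,255).astype(np.uint8)
a=f(t,190,240,320,310,4);o[:280,:520]=a
b=f(s,180,200,330,280,4);o[285:605,:600]=b[:315]
cv2.imwrite('pics/t2.png',o)
for n in('top','scene'):print(n,[(d['at'],d['confidence']) for d in finder.recognise(n,'bar')])
E
python3 e.py
```

```text
top []
scene [([0.4727, -0.1054, 0.0099], 0.55)]
```

View pics/t2.png

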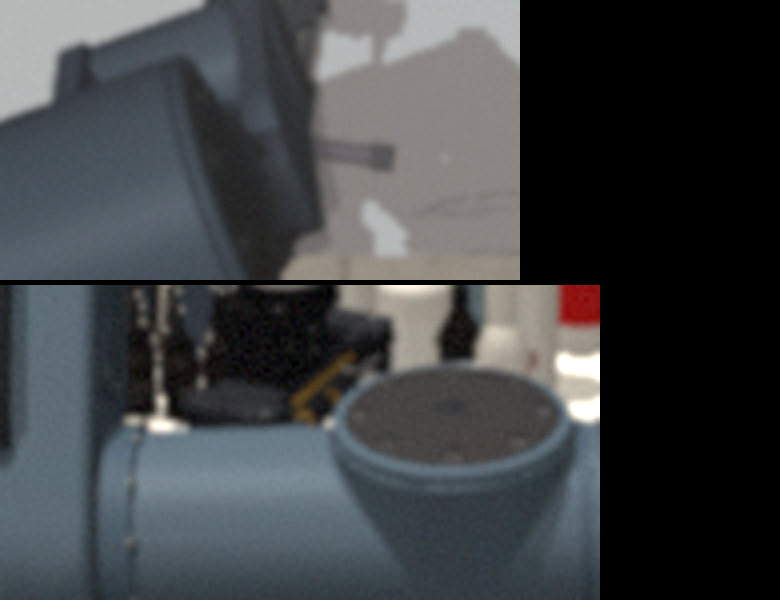

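The bar end is still at about (288,279), so the bar has not moved and the fingers closed without it. I'll check the tool position and calibration against the first pictures.

```bash
python3 - <<'E'
from h import *
import pickle
C=pickle.load(open('c0.pkl','rb'));s=C['scene'];t=C['top']
s0=np.array([.1439,.6074,.21]);y=np.array([.2307,.973,0])
o=np.zeros((600,790,3),np.uint8)
for c,x0,y0,x1,y1,k,ox,oy in((s,30,130,150,230,4,0,0),(t,0,340,150,440,4,0,0)):
    im=cv2.resize(c['frame'][y0:y1,x0:x1,::-1],None,fx=k,fy=k,interpolation=cv2.INTER_CUBIC);im=np.clip(im*1.6,0,255).astype(np.uint8)
    for z in(0,-.017):
      for a in(-.0435,0,.0435):
        q=(proj(c,s0+a*y+[0,0,z])-[x0,y0]+.5)*k;print(q);cv2.circle(im,tuple(q.round().astype(int)),3,(0,0,255) if z else(0,255,0),1)
    if c is s:o[:400,:480]=im;
    else:
        im=cv2.resize(im,None,fx=.5,fy=.5);o[400:600,:300]=im
C=pickle.load(open('c1.pkl','rb'));s=C['scene'];st=bot.read_state()['position'];print(st)
im=cv2.resize(s['frame'][190:260,225:305,::-1],None,fx=4,fy=4,interpolation=cv2.INTER_CUBIC)
for z in(0,-.017,.049):
    q=(proj(s,np.array(st)+[0,0,z])-[225,190]+.5)*4;cv2.circle(im,tuple(q.round().astype(int)),3,(0,0,255),1)
o[310:590,400:720]=im
cv2.imwrite('pics/t3.png',o)
E
```

```text
[300.7730644  381.14134749]
[257.8299004  366.30261891]
[216.4465335  351.95958663]
[305.34540956 404.25160427]
[262.52919401 389.11383382]
[221.25548575 374.47371505]
[449.24748082 202.94513711]
[376.33470447 185.43119614]
[303.63765118 167.9940682 ]
[462.15275548 198.53490995]
[390.30135613 181.28447152]
[318.66049715 164.10864656]
[0.41081098 0.26486721 0.01945846]
```

View pics/t3.png

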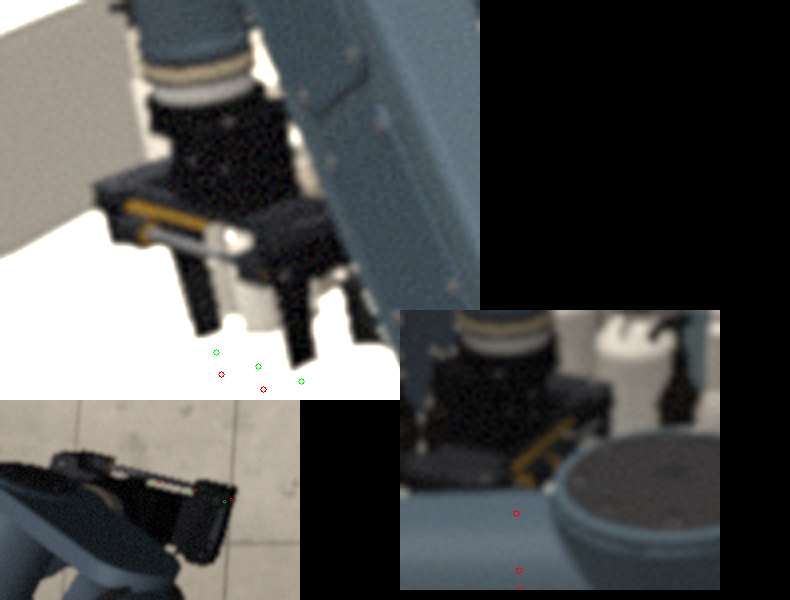

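The crop shows the real fingertips at about (205,335) and (303,365), roughly 40 px (about 29 mm) higher than the reported pose predicts. That agrees with the fingers closing above the rod, so the tips really stand about 29 mm higher than stated. I'll reopen and find the counter by a gentle touch.

Emit:
play_rows --motion '[[[0, 0, 0, 0, 0, 0], [0, 0, 0, 0, 0, 0], [0, 0, 0, 0, 0, 0], [0, 0, 0, 0, 0, 0], [0, 0, 0, 0, 0, 0], [0, 0, 0, 0, 0, 0], [0, 0, 0, 0, 0, 0], [0, 0, 0, 0, 0, 0]]]' --fingers 0.06

```text
time_s: 6.58
position: [0.4108, 0.2649, 0.0195]
tcp_rot: [[0.138, 0.99, 0.0], [0.99, -0.138, 0.0], [0.0, 0.0, -1.0]]
force: [0.2, 0.5, 0.5]
opening: 0.525
grasp_force: 0.0
```

Emit:
play_rows --motion '[[[0, 0, 0, 0, 0, 0], [0, 0, 0, 0, 0, 0], [0, 0, 0.005, 0, 0, 0], [0, 0, 0.01, 0, 0, 0], [0, 0, 0.013, 0, 0, 0], [0, 0, 0.016, 0, 0, 0], [0, 0, 0.018, 0, 0, 0], [0, 0, 0.018, 0, 0, 0]]]'

```text
time_s: 7.25
position: [0.4104, 0.2647, 0.0008]
tcp_rot: [[0.138, 0.99, -0.001], [0.99, -0.138, -0.0], [-0.001, -0.001, -1.0]]
force: [-0.1, 0.3, -0.0]
opening: 0.686
grasp_force: 0.0
```

Emit:
play_rows --motion '[[[0, 0, 0.002, 0, 0, 0], [0, 0, 0.004, 0, 0, 0], [0, 0, 0.006, 0, 0, 0], [0, 0, 0.006, 0, 0, 0]]]'

```text
time_s: 7.58
position: [0.4107, 0.2648, -0.0048]
tcp_rot: [[0.138, 0.99, -0.0], [0.99, -0.138, -0.0], [-0.0, -0.0, -1.0]]
force: [-0.5, -0.0, -0.4]
opening: 0.689
grasp_force: 0.0
```

Emit:
play_rows --motion '[[[0, 0, 0.001, 0, 0, 0], [0, 0, 0.002, 0, 0, 0], [0, 0, 0.002, 0, 0, 0]]]'

```text
time_s: 7.83
position: [0.4108, 0.2648, -0.0067]
tcp_rot: [[0.138, 0.99, -0.0], [0.99, -0.138, -0.0], [-0.0, -0.0, -1.0]]
force: [-0.6, -0.2, 0.8]
opening: 0.686
grasp_force: 0.0
```

Emit:
play_rows --motion '[[[0, 0, 0.001, 0, 0, 0], [0, 0, 0.002, 0, 0, 0], [0, 0, 0.002, 0, 0, 0]]]'

```text
time_s: 8.08
position: [0.4107, 0.2648, -0.0087]
tcp_rot: [[0.138, 0.99, -0.0], [0.99, -0.138, -0.0], [-0.0, -0.0, -1.0]]
force: [0.0, -0.2, 0.5]
opening: 0.69
grasp_force: 0.0
```

Emit:
play_rows --motion '[[[0, 0, 0.001, 0, 0, 0], [0, 0, 0.002, 0, 0, 0], [0, 0, 0.002, 0, 0, 0]]]'

```text
time_s: 8.33
position: [0.4107, 0.2648, -0.0107]
tcp_rot: [[0.138, 0.99, -0.0], [0.99, -0.138, -0.0], [-0.0, -0.0, -1.0]]
force: [-0.5, -0.1, 0.9]
opening: 0.69
grasp_force: 0.0
```

Emit:
play_rows --motion '[[[0, 0, 0.001, 0, 0, 0], [0, 0, 0.0015, 0, 0, 0], [0, 0, 0.0015, 0, 0, 0]]]'

```text
time_s: 8.58
position: [0.4108, 0.2649, -0.0112]
tcp_rot: [[0.138, 0.99, 0.0], [0.99, -0.138, 0.0], [0.0, 0.0, -1.0]]
force: [0.0, 0.1, 8.5]
opening: 0.688
grasp_force: 4.2
```

The counter contact came at a reading of z ≈ -0.011, so the reported z is 28 mm too low. I'll raise 3.5 mm, putting the tips 2.5 mm above the counter, and grip.

Emit:
play_rows --motion '[[[0, 0, -0.0035, 0, 0, 0], [0, 0, -0.0035, 0, 0, 0], [0, 0, -0.0035, 0, 0, 0], [0, 0, -0.0035, 0, 0, 0], [0, 0, -0.0035, 0, 0, 0], [0, 0, -0.0035, 0, 0, 0], [0, 0, -0.0035, 0, 0, 0], [0, 0, -0.0035, 0, 0, 0]]]' --fingers 0.0

```text
time_s: 9.25
position: [0.4106, 0.2648, -0.0087]
tcp_rot: [[0.138, 0.99, -0.001], [0.99, -0.138, -0.0], [-0.0, -0.001, -1.0]]
force: [-0.9, 0.1, 0.6]
opening: 0.169
grasp_force: 0.3
```

Emit:
play_rows --motion '[[[0, 0, 0, 0, 0, 0], [0, 0, 0, 0, 0, 0], [0, 0, 0, 0, 0, 0], [0, 0, 0, 0, 0, 0], [0, 0, 0, 0, 0, 0]]]'

```text
time_s: 9.67
position: [0.4108, 0.2648, -0.0086]
tcp_rot: [[0.138, 0.99, -0.0], [0.99, -0.138, -0.0], [-0.0, -0.0, -1.0]]
force: [-0.0, 0.2, -1.1]
opening: 0.147
grasp_force: 30.0
```

Emit:
play_rows --motion '[[[0, 0, -0.01, 0, 0, 0], [0, 0, -0.03, 0, 0, 0], [0, 0, -0.055, 0, 0, 0], [0, 0, -0.08, 0, 0, 0], [0, 0, -0.1, 0, 0, 0], [0, 0, -0.112, 0, 0, 0], [0, 0, -0.115, 0, 0, 0], [0, 0, -0.115, 0, 0, 0]]]'

```text
time_s: 10.33
position: [0.4113, 0.2651, 0.1078]
tcp_rot: [[0.138, 0.99, 0.003], [0.99, -0.138, 0.001], [0.001, 0.002, -1.0]]
force: [-0.6, 0.1, -0.5]
opening: 0.15
grasp_force: 30.0
```

Scaled: -8.6 degrees / 360 = -0.0239.

Emit:
play_rows --motion '[[[-0.015, 0.002, 0, 0, 0, -0.0028], [-0.045, 0.0063, 0, 0, 0, -0.0056], [-0.08, 0.0112, 0, 0, 0, -0.0097], [-0.115, 0.016, 0, 0, 0, -0.0139], [-0.15, 0.021, 0, 0, 0, -0.0194], [-0.18, 0.0251, 0, 0, 0, -0.0239], [-0.2, 0.028, 0, 0, 0, -0.0239], [-0.2079, 0.029, 0, 0, 0, -0.0239]]]'

```text
time_s: 11.0
position: [0.4103, 0.0527, 0.1057]
tcp_rot: [[-0.008, 1.0, -0.002], [1.0, 0.008, -0.0], [-0.0, -0.002, -1.0]]
force: [0.2, 1.0, -1.4]
opening: 0.15
grasp_force: 30.0
```

```bash
python3 - <<'E'
from h import *
np.set_printoptions(precision=4,suppress=True)
s=bot.read_state();p=s['position'];R=np.asarray(s['tcp_rot']);print(p,R,R.T@(np.array([.4884,.0114,p[2]])-p),np.degrees(np.arctan2(R[1,1],R[0,1])))
E
```

```text
[0.4103 0.0527 0.1057] [[-0.0082  1.     -0.0019]
 [ 1.      0.0082 -0.0001]
 [-0.0001 -0.0019 -1.    ]] [-0.0419  0.0777 -0.0001] 0.47221741847430054
```

Scaled: -0.2 degrees / 360 = -0.0006.

Emit:
play_rows --motion '[[[-0.008, 0.012, 0, 0, 0, -0.0006], [-0.02, 0.035, 0, 0, 0, -0.0006], [-0.032, 0.06, 0, 0, 0, -0.0006], [-0.04, 0.073, 0, 0, 0, -0.0006], [-0.042, 0.0777, 0, 0, 0, -0.0006], [-0.042, 0.0777, 0, 0, 0, -0.0006], [-0.042, 0.0777, 0, 0, 0, -0.0006]]]'

```text
time_s: 11.58
position: [0.4871, 0.0148, 0.1057]
tcp_rot: [[-0.015, 1.0, -0.004], [1.0, 0.015, 0.001], [0.001, -0.004, -1.0]]
force: [-0.5, -0.4, -1.8]
opening: 0.15
grasp_force: 30.0
```

```bash
cat > f.py <<'E'
from h import *
import sys,pickle
np.set_printoptions(precision=4,suppress=True)
s=bot.read_state();p=s['position'];R=np.asarray(s['tcp_rot']);print(s['time_s'],p,np.degrees(np.arctan2(R[1,1],R[0,1])),s['force'],R[:,2])
t=imaging.capture('top');c=imaging.capture('scene');pickle.dump((t,c,s),open('c2.pkl','wb'))
o=np.zeros((600,780,3),np.uint8)
f=lambda c,x0,y0,x1,y1,k:np.clip(cv2.resize(c['frame'][y0:y1,x0:x1,::-1],None,fx=k,fy=k,interpolation=cv2.INTER_CUBIC)*1.3,0,255).astype(np.uint8)
o[:350,:770]=f(t,316,222,426,272,7)
b=f(c,310,215,430,275,4);o[355:595,:480]=b
cv2.imwrite(sys.argv[1],o)
E
python3 f.py pics/u1.png
```

```text
11.5833 [0.4871 0.0148 0.1057] 0.8878623856568172 [-0.517 -0.369 -1.826] [-0.0037  0.001  -1.    ]
```

View pics/u1.png

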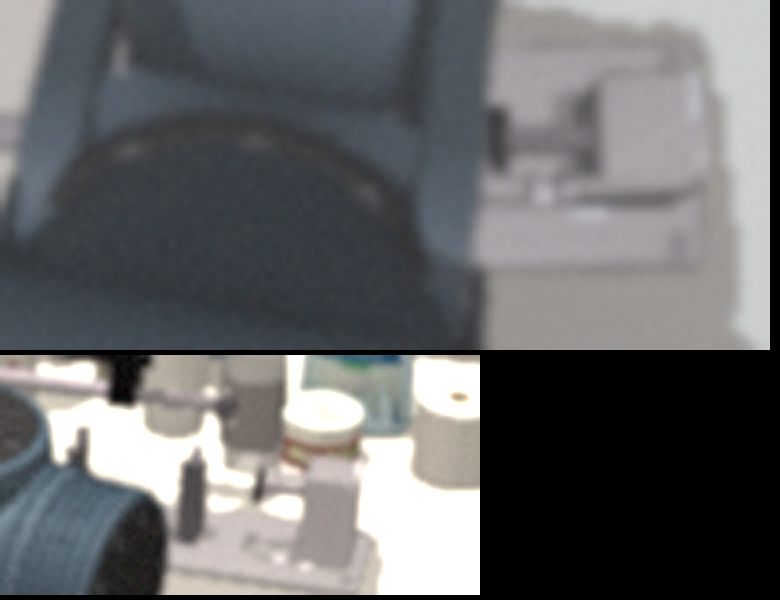

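The scene crop shows the bar level above the forks, with its stop end at about (242,404). The plain fork is at (82,435), the clip at (195,455) and the pad at (260,480). In the top crop the +y end of the bar shows at about (8,132). I'll compare these with the predictions.

```bash
python3 - <<'E'
from h import *
import pickle
np.set_printoptions(precision=1,suppress=True)
t,c,s=pickle.load(open('c2.pkl','rb'));p=np.asarray(s['position']);R=np.asarray(s['tcp_rot']);d=R[:,0]*[1,1,0]
S=lambda X:(proj(c,X)-[310,215]+.5)*4+[0,355]
T=lambda X:(proj(t,X)-[316,222]+.5)*7
rod=p+[0,0,.0173]
for a in(-.0854,-.05,-.0095,.0095,.1146): print('bar',a,'scene',S(rod+a*d),'top',T(rod+a*d))
cx,cy,yaw=.4885,.006,.012
def W(x,y,z): return [cx+x*np.cos(yaw)-y*np.sin(yaw),cy+x*np.sin(yaw)+y*np.cos(yaw),z]
for n,q in dict(padc=(0,-.092,.06),clip81=(0,-.045,.081),plain81=(0,.045,.081),clip60=(0,-.045,.01),pl_corner=(-.045,-.1825,.01),jaw=(.01,-.045,.082)).items():print(n,S(W(*q)),T(W(*q)))
E
```

```text
bar -0.0854 scene [239.4 408.5] top [467.4 123.4]
bar -0.05 scene [192.  402.3] top [370.7 126. ]
bar -0.0095 scene [138.2 395.4] top [260.1 129. ]
bar 0.0095 scene [113.2 392.1] top [208.3 130.4]
bar 0.1146 scene [-22.8 374.5] top [-78.2 138.2]
padc [255.3 485.8] [490.2 145.1]
clip81 [194.8 452.6] [372.1 139.8]
plain81 [ 77.7 436.6] [134.3 145.4]
clip60 [190.4 534.7] [358.1 166.5]
pl_corner [362.5 591.4] [709.7 270.8]
jaw [197.5 445.3] [371.3 113.3]
```

Emit:
play_rows --motion '[[[0, 0.001, 0.006, 0, 0, 0], [0, 0.001, 0.014, 0, 0, 0], [0, 0.001, 0.022, 0, 0, 0], [0, 0.001, 0.028, 0, 0, 0], [0, 0.001, 0.031, 0, 0, 0], [0, 0.001, 0.031, 0, 0, 0]]]'

```text
time_s: 12.18
position: [0.4892, 0.014, 0.0743]
tcp_rot: [[-0.015, 1.0, -0.002], [1.0, 0.015, 0.0], [0.001, -0.002, -1.0]]
force: [-0.2, 0.2, -1.4]
opening: 0.148
grasp_force: 30.0
```

Emit:
play_rows --motion '[[[-0.002, 0, 0.001, 0, 0, 0], [-0.003, 0, 0.003, 0, 0, 0], [-0.003, 0, 0.006, 0, 0, 0], [-0.003, 0, 0.008, 0, 0, 0], [-0.003, 0, 0.008, 0, 0, 0]]]'

```text
time_s: 12.6
position: [0.4899, 0.0108, 0.0672]
tcp_rot: [[-0.015, 1.0, -0.001], [1.0, 0.015, 0.0], [0.0, -0.001, -1.0]]
force: [0.2, 0.5, -1.4]
opening: 0.151
grasp_force: 30.0
```

Emit:
play_rows --motion '[[[0, 0, 0.002, 0, 0, 0], [0, 0, 0.004, 0, 0, 0], [0, 0, 0.004, 0, 0, 0]]]'

```text
time_s: 12.85
position: [0.4899, 0.0109, 0.0632]
tcp_rot: [[-0.015, 1.0, -0.0], [1.0, 0.015, 0.0], [0.0, -0.0, -1.0]]
force: [-1.3, -0.3, -1.8]
opening: 0.149
grasp_force: 30.0
```

Emit:
play_rows --motion '[[[0, 0, 0.002, 0, 0, 0], [0, 0, 0.004, 0, 0, 0], [0, 0, 0.004, 0, 0, 0]]]'

```text
time_s: 13.1
position: [0.4896, 0.011, 0.0591]
tcp_rot: [[-0.015, 1.0, -0.001], [1.0, 0.015, 0.0], [0.0, -0.001, -1.0]]
force: [1.0, -1.0, -0.8]
opening: 0.153
grasp_force: 30.0
```

Emit:
play_rows --motion '[[[0, 0, 0.0015, 0, 0, 0], [0, 0, 0.003, 0, 0, 0], [0, 0, 0.003, 0, 0, 0]]]'

```text
time_s: 13.35
position: [0.489, 0.0111, 0.0561]
tcp_rot: [[-0.015, 1.0, -0.002], [1.0, 0.015, 0.0], [0.0, -0.002, -1.0]]
force: [-1.8, -0.0, 0.4]
opening: 0.151
grasp_force: 30.0
```

Emit:
play_rows --motion '[[[0, -0.0005, 0.0015, 0, 0, 0], [0, -0.0005, 0.003, 0, 0, 0], [0, -0.0005, 0.003, 0, 0, 0]]]'

```text
time_s: 13.6
position: [0.4887, 0.011, 0.0531]
tcp_rot: [[-0.015, 1.0, -0.002], [1.0, 0.015, 0.0], [0.0, -0.002, -1.0]]
force: [-1.5, 0.5, -0.6]
opening: 0.147
grasp_force: 30.0
```

Emit:
play_rows --motion '[[[0, 0, 0.0015, 0, 0, 0], [0, 0, 0.003, 0, 0, 0], [0, 0, 0.003, 0, 0, 0]]]'

```text
time_s: 13.85
position: [0.4894, 0.0109, 0.0501]
tcp_rot: [[-0.015, 1.0, -0.001], [1.0, 0.015, 0.0], [0.0, -0.001, -1.0]]
force: [-2.4, -0.1, -1.4]
opening: 0.153
grasp_force: 30.0
```

Emit:
play_rows --motion '[[[0, 0, 0.0015, 0, 0, 0], [0, 0, 0.003, 0, 0, 0], [0, 0, 0.003, 0, 0, 0]]]'

```text
time_s: 14.1
position: [0.4895, 0.0109, 0.047]
tcp_rot: [[-0.015, 1.0, -0.0], [1.0, 0.015, 0.0], [0.0, -0.0, -1.0]]
force: [-1.6, 0.6, -2.7]
opening: 0.147
grasp_force: 30.0
```

Emit:
play_rows --motion '[[[0, 0, 0.001, 0, 0, 0], [0, 0, 0.002, 0, 0, 0], [0, 0, 0.002, 0, 0, 0]]]'

```text
time_s: 14.35
position: [0.4903, 0.0107, 0.0454]
tcp_rot: [[-0.015, 1.0, 0.001], [1.0, 0.015, -0.0], [-0.0, 0.001, -1.0]]
force: [-0.7, -0.4, -2.5]
opening: 0.148
grasp_force: 30.0
```

Emit:
play_rows --motion '[[[0, 0, 0.001, 0, 0, 0], [0, 0, 0.002, 0, 0, 0], [0, 0, 0.002, 0, 0, 0]]]'

```text
time_s: 14.6
position: [0.4905, 0.0107, 0.0435]
tcp_rot: [[-0.015, 1.0, 0.002], [1.0, 0.015, -0.0], [-0.0, 0.002, -1.0]]
force: [-0.3, -0.1, -1.0]
opening: 0.15
grasp_force: 30.0
```

Emit:
play_rows --motion '[[[0, 0, 0.001, 0, 0, 0], [0, 0, 0.0015, 0, 0, 0], [0, 0, 0.0015, 0, 0, 0]]]'

```text
time_s: 14.85
position: [0.4902, 0.0107, 0.0422]
tcp_rot: [[-0.015, 1.0, 0.001], [1.0, 0.015, -0.0], [-0.0, 0.001, -1.0]]
force: [0.4, -0.5, 1.0]
opening: 0.154
grasp_force: 30.0
```

Emit:
play_rows --motion '[[[0, 0, 0.0005, 0, 0, 0], [0, 0, 0.001, 0, 0, 0], [0, 0, 0.001, 0, 0, 0], [0, 0, 0.001, 0, 0, 0]]]'

```text
time_s: 15.18
position: [0.4902, 0.0107, 0.0421]
tcp_rot: [[-0.015, 1.0, 0.002], [1.0, 0.015, -0.0], [-0.0, 0.002, -1.0]]
force: [-0.4, -0.3, 9.2]
opening: 0.147
grasp_force: 30.0
```

```bash
python3 f.py pics/u2.png; python3 -c "
from h import *
s=bot.read_state();print(s['force'],s['moment'],s['position'])"
```

```text
15.1833 [0.4902 0.0107 0.0421] 0.8681834482041887 [-0.3989 -0.2802  9.2497] [ 0.0019 -0.0004 -1.    ]
[-1.78710055 -0.32591281  9.46402509] [-0.1004561   0.24387878 -0.03386352] [0.49022168 0.01071113 0.04210176]
```

View pics/u2.png

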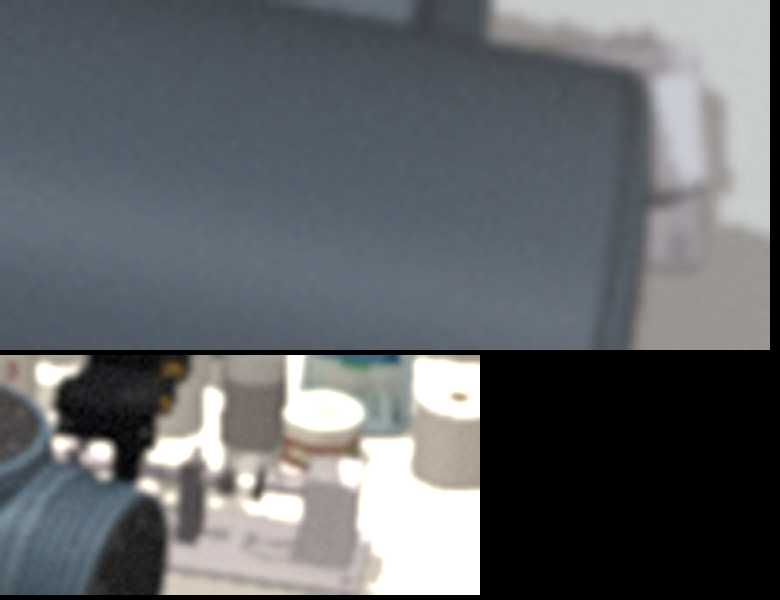

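The scene crop shows the bar seated low in the forks, its end at about (230,485) just short of the pad at (258,480). The floor contact is firm at the predicted height, with Fz about 9 N. I'll ease the down-press and slide toward the stop.

Emit:
play_rows --motion '[[[0, 0, -0.001, 0, 0, 0], [0, 0, -0.001, 0, 0, 0], [-0.002, 0, -0.001, 0, 0, 0], [-0.004, 0, -0.001, 0, 0, 0], [-0.006, 0, -0.001, 0, 0, 0], [-0.007, 0, -0.001, 0, 0, 0], [-0.007, 0, -0.001, 0, 0, 0]]]'

```text
time_s: 15.87
position: [0.4897, 0.0039, 0.0422]
tcp_rot: [[-0.015, 1.0, 0.0], [1.0, 0.015, 0.0], [0.0, 0.0, -1.0]]
force: [-0.1, 2.4, 5.9]
opening: 0.151
grasp_force: 30.0
```

Emit:
play_rows --motion '[[[-0.001, 0, 0, 0, 0, 0], [-0.002, 0, 0, 0, 0, 0], [-0.002, 0, 0, 0, 0, 0]]]'

```text
time_s: 16.12
position: [0.4897, 0.002, 0.0422]
tcp_rot: [[-0.015, 1.0, 0.0], [1.0, 0.015, 0.001], [0.001, 0.0, -1.0]]
force: [-0.2, 2.7, 5.0]
opening: 0.148
grasp_force: 30.0
```

Emit:
play_rows --motion '[[[-0.001, 0, -0.0005, 0, 0, 0], [-0.002, 0, -0.0005, 0, 0, 0], [-0.002, 0, -0.0005, 0, 0, 0]]]'

```text
time_s: 16.37
position: [0.4895, -0.0005, 0.0422]
tcp_rot: [[-0.015, 1.0, -0.001], [1.0, 0.015, -0.0], [-0.0, -0.001, -1.0]]
force: [0.3, 0.0, 0.9]
opening: 0.152
grasp_force: 30.0
```

Emit:
play_rows --motion '[[[-0.001, 0, 0, 0, 0, 0], [-0.002, 0, 0, 0, 0, 0], [-0.002, 0, 0, 0, 0, 0]]]'

```text
time_s: 16.62
position: [0.4896, -0.0024, 0.0423]
tcp_rot: [[-0.015, 1.0, -0.0], [1.0, 0.015, -0.0], [-0.0, -0.0, -1.0]]
force: [0.4, 0.3, 0.7]
opening: 0.146
grasp_force: 30.0
```

Emit:
play_rows --motion '[[[-0.001, 0, 0, 0, 0, 0], [-0.002, 0, 0, 0, 0, 0], [-0.002, 0, 0, 0, 0, 0]]]'

```text
time_s: 16.87
position: [0.4895, -0.0038, 0.0423]
tcp_rot: [[-0.015, 1.0, -0.001], [1.0, 0.015, 0.001], [0.001, -0.001, -1.0]]
force: [-0.1, 2.7, -2.1]
opening: 0.146
grasp_force: 30.0
```

Emit:
play_rows --motion '[[[-0.001, 0, 0, 0, 0, 0], [-0.002, 0, 0, 0, 0, 0], [-0.002, 0, 0, 0, 0, 0], [-0.002, 0, 0, 0, 0, 0]]]'

```text
time_s: 17.2
position: [0.4895, -0.0059, 0.0423]
tcp_rot: [[-0.015, 1.0, -0.001], [1.0, 0.015, 0.0], [0.0, -0.001, -1.0]]
force: [0.4, 5.1, -1.1]
opening: 0.149
grasp_force: 30.0
```

Emit:
play_rows --motion '[[[-0.001, 0, 0, 0, 0, 0], [-0.002, 0, 0, 0, 0, 0], [-0.002, 0, 0, 0, 0, 0], [-0.002, 0, 0, 0, 0, 0]]]'

```text
time_s: 17.53
position: [0.4895, -0.0079, 0.0424]
tcp_rot: [[-0.015, 1.0, -0.001], [1.0, 0.015, 0.001], [0.001, -0.001, -1.0]]
force: [1.0, 5.2, -1.8]
opening: 0.147
grasp_force: 30.0
```

Emit:
play_rows --motion '[[[-0.001, 0, 0, 0, 0, 0], [-0.002, 0, 0, 0, 0, 0], [-0.003, 0, 0, 0, 0, 0], [-0.004, 0, 0, 0, 0, 0], [-0.004, 0, 0, 0, 0, 0], [-0.004, 0, 0, 0, 0, 0]]]'

```text
time_s: 18.03
position: [0.4895, -0.0115, 0.0423]
tcp_rot: [[-0.014, 1.0, -0.001], [1.0, 0.014, 0.001], [0.001, -0.001, -1.0]]
force: [-0.4, 6.8, -2.0]
opening: 0.149
grasp_force: 30.0
```

Emit:
play_rows --motion '[[[-0.001, 0, 0, 0, 0, 0], [-0.002, 0, 0, 0, 0, 0], [-0.0025, 0, 0, 0, 0, 0], [-0.0025, 0, 0, 0, 0, 0], [-0.0025, 0, 0, 0, 0, 0]]]'

```text
time_s: 18.45
position: [0.4895, -0.0137, 0.0423]
tcp_rot: [[-0.014, 1.0, -0.001], [1.0, 0.014, 0.001], [0.002, -0.001, -1.0]]
force: [-0.2, 8.8, -1.2]
opening: 0.151
grasp_force: 30.0
```

```bash
python3 - <<'E'
from h import *
F=[];P=[]
for i in range(12):
    imaging.capture('scene');s=bot.read_state();F.append(s['force']);P.append(s['position'])
print(np.mean(F,0),np.std(F,0),np.mean(P,0),s['time_s'],s['moment'])
E
python3 f.py pics/u3.png
```

```text
[ 0.57749094  8.32192524 -1.61451593] [0.3054032  0.61931989 0.39213142] [ 0.4894499  -0.01361935  0.04233696] 19.05 [ 1.35526676 -0.07890883  0.07389017]
19.05 [ 0.4894 -0.0136  0.0423] 0.833415840206272 [ 0.1694  8.9302 -1.843 ] [-0.001   0.0015 -1.    ]
```

View pics/u3.png

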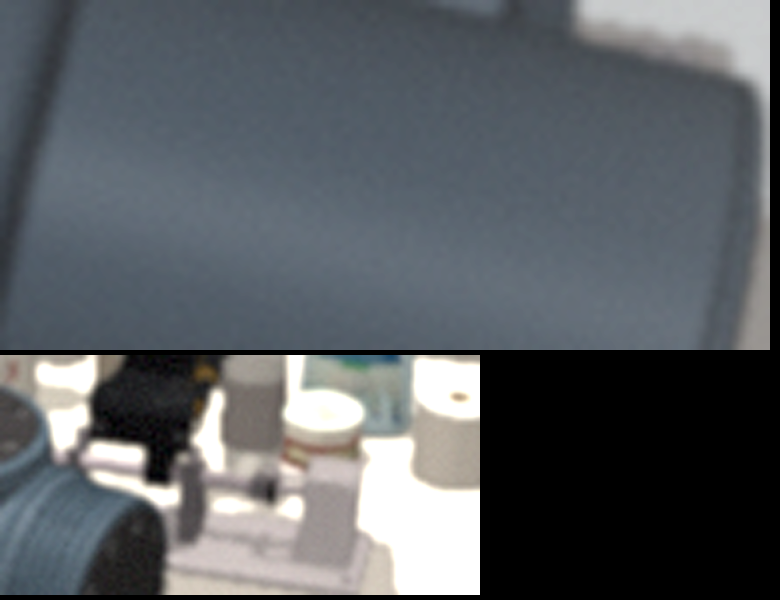

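The scene crop shows the bar end against the pad at about (265,487), with the pad pushed back and the rod through both forks. The push averages 8.3 N with no load on the floors. I'll reseat with a light downward touch and add 0.5 mm of push.

Emit:
play_rows --motion '[[[-0.0003, 0, 0.0004, 0, 0, 0], [-0.0006, 0, 0.0007, 0, 0, 0], [-0.0006, 0, 0.0007, 0, 0, 0], [-0.0006, 0, 0.0007, 0, 0, 0], [-0.0006, 0, 0.0007, 0, 0, 0], [-0.0006, 0, 0.0007, 0, 0, 0]]]'

```text
time_s: 19.65
position: [0.4895, -0.0138, 0.0422]
tcp_rot: [[-0.014, 1.0, -0.001], [1.0, 0.014, 0.002], [0.002, -0.001, -1.0]]
force: [0.1, 10.5, 3.9]
opening: 0.152
grasp_force: 30.0
```

```bash
python3 - <<'E'
from h import *
F=[];P=[]
for i in range(16):
    c=imaging.capture('scene');s=bot.read_state();F.append(s['force']);P.append(s['position'])
print(np.mean(F,0),np.std(F,0),np.mean(P,0),s['time_s'],s['moment'],s['opening'],s['grasp_force'])
for k in('cream_pot_a','cotton_pads','scissors','strip_roll'):print(k,[(np.round(d['at'],3),round(d['confidence'],2)) for d in finder.recognise('scene',k)[:2]])
E
```

```text
[ 0.06884311 10.40936025  3.9374395 ] [0.37386945 0.43476441 0.49753537] [ 0.48946263 -0.01375637  0.04220814] 20.45 [ 1.70052197 -0.01962432 -0.00593924] 0.1520352902188648 29.999121129512787
cream_pot_a [(array([ 0.642, -0.112,  0.039]), 0.79), (array([ 0.473, -0.103,  0.015]), 0.65)]
cotton_pads [(array([ 0.374, -0.327,  0.033]), 0.89), (array([ 0.482, -0.046,  0.065]), 0.63)]
scissors [(array([ 0.473, -0.109,  0.011]), 0.64)]
strip_roll [(array([ 0.636, -0.223,  0.047]), 0.82)]
```

Emit:
play_rows --motion '[[[0, 0, -0.0003, 0, 0, 0], [0, 0, -0.0003, 0, 0, 0], [0, 0, -0.0003, 0, 0, 0], [0, 0, -0.0003, 0, 0, 0], [0, 0, -0.0003, 0, 0, 0], [0, 0, -0.0003, 0, 0, 0]]]'

```text
time_s: 21.15
position: [0.4894, -0.014, 0.0422]
tcp_rot: [[-0.014, 1.0, -0.001], [1.0, 0.014, 0.002], [0.002, -0.001, -1.0]]
force: [0.1, 9.8, 1.1]
opening: 0.149
grasp_force: 30.0
```

```bash
python3 - <<'E'
from h import *
F=[];P=[]
for i in range(12):
    c=imaging.capture('scene');s=bot.read_state();F.append(s['force']);P.append(s['position'])
print(np.mean(F,0),np.std(F,0),np.mean(P,0),s['time_s'],s['opening'],s['grasp_force'])
E
```

```text
[0.40549556 9.62006567 1.54042116] [0.64935499 0.40647055 0.47859883] [ 0.48944766 -0.01400975  0.04225116] 21.75 0.14830691267386298 29.998605251312256
```

```bash
python3 -c "
from rig import bot
print(bot.hand_in())"
```

```text
the job is handed in; nothing more can be done
None
```

I handed the job in with the gripper still holding the bar, seated on both slot floors and pressed on the stop at roughly 8.5 N (9.6 N at the wrist, less about 1 N friction), stop travel about 10.5 mm; I inferred the shut jaw and the pointer's place between the tabs from height, force and travel, not by seeing them.

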